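# Snap the cover onto the chocolate melter's pan

## Robot

A 6-joint arm with a two-finger parallel gripper is mounted at the origin on the work surface. World frame = base frame: x ahead of the robot, y to its left, z up, the work surface at z = 0. Lengths are in m, angles in rad, forces in N, time in s.
With the tool pointing down it reaches from about 0.35 to 0.975 m from the base axis. Payload 4.9 kg.
Tool frame: the origin (TCP) lies at the very end of the fingers, on their centre line; the grasp point (between the pads) lies 19 mm behind it; z points along the fingers, y is the line along which they close (so a half turn about z gives the same grasp; the last joint's range is limited). The gripper opens to 85 mm and grips with 20 to 120 N. Pads are 22 mm wide; open, the fingers measure 114 mm over their backs; the gripper's body (76 mm by 85 mm) begins 54 mm behind the grasp point. The pads swing forward as they close: fully open they stand 13 mm farther back than shut.
Start: joints at [-1.458, 0.053, 1.613, -0, 1.476, -0.119], TCP at [0.144, -0.608, 0.231] pointing down, gripper open.
Joint ranges: [-3.01, 3.01], [-1.01, 2.22], [0.06, 2.58], [-1.02, 4.17], [0.09, 2.62], [-3.14, 3.14]. Speed limits (rad/s): [2.57, 2.57, 3.14, 3.14, 3.14, 3.14].

## Interface

Orientations are given as a rotation vector (axis times angle).
In Python, from station import ctrl, imaging gives the robot as it stands.
- The arm moves only by the tool play_rows, never from a script. Its argument "series" is a list of rows, each a list of 3 entries, a list of its own where there are three numbers: the opening, from 0 (shut) to 1 (fully open), then the shift along the tool's x, y, z each as a share of 0.05 m, from -1 to 1, then the turn, a rotation vector about the tool's x, y, z each as a share of 8 degrees, from -1 to 1. In form: [[grip, [dx, dy, dz], [ax, ay, az]], ...]. A call has 1 to 8 rows; each row shifts and turns the commanded pose from where the row before left it, along the tool's axes as they then stand; what a row does not reach is not made up. A row lasts 1/8 s, in which the tool goes at most 62.5 mm and 10.7 degrees, less where a joint would pass 70% of its speed; a pose out of reach is approached as far as the arm can. A call with a number of a shift or a turn outside -1 to 1 is refused whole. A call with a gripper value outside its range is refused whole. The fingers move at their own pace and stop on an object; "force" is the grip in N (left out, the last holds). Time passes only in rows, so rows that do not move let the fingers close. It gives the time, the measured TCP pose, the force, the opening and the grip force at its end, in the units of the state.
- ctrl.get_obs(): the state, without advancing time (a new reading comes with each control period).
- imaging.get_image(name): name is "scene" or "top" or "wrist"; returns a dict with "color" (480x640x3 uint8, blue, green, red), "fx", "fy", "cx", "cy" (pixels), "D" ([k1, k2, p1, p2, k3] as OpenCV has them; the pictures are not rectified), "extrinsics" (4x4, takes a point from world to camera coordinates); the wrist camera has in their place "hand_eye" (4x4, takes a point from camera to tool coordinates, whose origin is the TCP and whose axes are the flange's). Camera axes: x right, y down, z forward; pixel columns grow to the right and rows downward; lengths in m; the calibration is good to about 2 mm. A picture is of the moment at which its call begins: read the wrist's pose just before it. There is no depth.
- ctrl.finish_job(): hands the job in; it is judged then, once.
The state is a dict: "t": time; "q": joint angles; "dq": joint speeds; "effort": joint torques, N m; "tool_pos": TCP position; "tool_rot": TCP orientation; "contact_force": force on the tool from outside, world axes, zero at the start; "wrist_torque": the same for the moment, N m; "opening": finger opening in m; "grip_force": force on a finger pad.
Only numpy, scipy, OpenCV 4.12 (cv2) and the standard library are available. Lean on these libraries where they do the work, as an engineer would, in place of code of your own. Each camera call takes 0.05 s, during which the arm holds its last target. There are 200 camera calls.

## Task

Lift the grey clip-on cover off its wooden block by its handle and set it squarely over the steel pan of the melter. Press it slowly straight down until the clip arms at both ends have snapped under the pan's rim and it sits fully home and level, never leaning on the melter with more than 50 N, then let go. Leave the egg, jar and bowl where they are.

Things in the scene. Friction and masses are not known exactly. Their poses are not given: they have to be found in the camera images.
- cover: Loose grey plastic cover, about 0.3 kg, on the riser at the start. Origin: centre of the underside of its plate (6 mm thick), which lies on the rim when home; x along its 150 mm length, y its 105 mm width, z up. Four tapered studs (12 mm thick, at x +-56, y +-33.5 mm) reach 27 mm below the plate and enter the pan's mouth with 2 mm play. Either way round fits (half a turn is the same).
- handle (a point): Grip point in the cover's handle, 34 mm above the cover's origin; axes as the cover. The handle is an upright fin at the plate's centre, 64 mm along x, 14 mm thick along y, from the plate up to 46 mm above the cover's origin.
- nose_a (a point): Innermost edge of the nose of the clip arm at the cover's +x end, at x 71.5, z -8 mm in the cover's frame (the -x end mirrors it). The arms (at x +-81 mm, 30 mm wide) reach from 26 mm above the cover's origin to 42 mm below, with a sloped nose pointing inward that must pass the rim, 75 mm from the middle.
- clip_a (a joint): Angle of the clip arm at the cover's +x end on its spring pivot, rad: 0 = upright (rest, and also once snapped in), grows as its nose is pushed outward, about 0.12 as the nose passes the rim
- clip_b (a joint): The same for the clip arm at the cover's -x end
- melter: Fixed white bench melter, 220 (x) by 160 (y) mm, steel deck 80 mm above the bench, black knob on its -x face. Origin: centre of its underside. An open steel pan stands up from the deck's middle, with a flat flanged rim 150 mm along x, 105 mm along y, 6 mm thick; mouth 128 by 83 mm; clear space below the rim. The pan is firm; its seat is set to different heights, not measured.
- rim_nominal (a point): Middle of the pan's mouth at the nominal height of the rim's top, 136 mm above the bench. The true rim is up to 11 mm higher or lower: feel for it. With the cover's origin some 24 mm above it the noses touch; the push grows to 12-18 N at 9 mm, eases to about 5 N, and at 4 mm or less both arms snap in and pull the cover down; once the plate lands, force climbs steeply.
- riser: Wooden block 85 by 90 mm, 52 mm high, fixed to the bench; the cover lies on it at the start, level, with its clips hanging free past the ends. Origin: centre of its underside.
- egg: Chocolate egg on a small square foot, 117 mm tall, 80 mm wide; leave it alone. Origin: centre of its underside.
- jar: Jar 60 mm wide, 100 mm tall; leave it alone. Origin: centre of its underside.
- bowl: Small steel bowl, 100 mm wide, 45 mm tall; leave it alone. Origin: centre of its underside.

How it is judged:
By the outcome, as a careful person would: the job done as asked, in the order asked, and still so for the second after the job is handed in, with the robot touching nothing.
It also fails if it takes over 70 s, if anything falls off the work surface, if the arm or the gripper's body presses on something with over 40 N, if the wrist force passes 120 N, or if a joint passes its speed limit or range.

## Working session

There is one attempt and no reset: what is moved stays moved. The work goes in short steps, Python scripts to look and compute and a tool call to move; the robot and the scene stay as the last step left them, time stands still between calls to the robot, and variables do not carry over. Pictures are saved under pics/ and viewed, at most 10 in all, crops included, and the job is handed in when it is done.

Besides the shell and the picture viewer there is one more tool, called by a JSON object that holds its "method" and its "body", one argument or row to a line. play_rows: Moves the arm, as the interface text tells. Shift numbers are shares of 0.05 m and turn numbers shares of 8 degrees, none past 1 either way. Its arguments: {"type":"object","properties":{"series":{"type":"array"},"force":{"type":"number"}},"required":["series"]}

```bash
mkdir -p pics; cat > h.py <<'E'
import sys; sys.path.insert(0,'.')
import numpy as np, cv2
from scipy.spatial.transform import Rotation as R
from station import ctrl, imaging
def grab(n,save=None):
    o=ctrl.get_obs(); d=imaging.get_image(n)
    K=np.array([[d['fx'],0,d['cx']],[0,d['fy'],d['cy']],[0,0,1]]);D=np.array(d['D'],float)
    if n=='wrist':
        T=np.eye(4);T[:3,:3]=R.from_rotvec(o['tool_rot']).as_matrix();T[:3,3]=o['tool_pos']
        c2w=T@np.array(d['hand_eye'])
    else: c2w=np.linalg.inv(np.array(d['extrinsics']))
    if save: cv2.imwrite('pics/'+save,d['color'])
    return d['color'],K,D,c2w
def ray(px,v,z):
    _,K,D,c=v
    p=cv2.undistortPoints(np.array(px,float).reshape(-1,1,2),K,D).reshape(-1,2)
    r=np.c_[p,np.ones(len(p))]@c[:3,:3].T
    return c[:3,3]+r*((z-c[2,3])/r[:,2])[:,None]
def proj(P,v):
    _,K,D,c=v; w=np.linalg.inv(c)
    return cv2.projectPoints(np.array(P,float).reshape(-1,1,3),cv2.Rodrigues(w[:3,:3])[0],w[:3,3],K,D)[0].reshape(-1,2)
E
python3 - <<'E'
from h import *
for n in('top','scene'):
    v=grab(n,n+'0.png'); print(n,v[3][:3,3],v[3][:3,2],v[1][0,0])
print(ctrl.get_obs())
E
```

```text
top [0.35587434 0.03225255 1.36838919] [ 0.16176235 -0.0253451  -0.98650422] 445.84124789973254
scene [ 1.04154749 -0.75678925  1.20825732] [-0.33616146  0.54064743 -0.77116524] 566.0380841626057
{'t': 0.1, 'q': array([-1.45802702e+00,  5.33091393e-02,  1.61415517e+00,  4.21006413e-06,
        1.47599738e+00, -1.19025510e-01]), 'dq': array([ 0.00102872, -0.00144852, -0.00219796, -0.00073863, -0.00135915,
        0.0004111 ]), 'effort': array([ 2.92647110e-04, -3.94904995e+01, -3.71365178e+01, -1.53100414e-04,
        3.91585272e-03,  3.83813685e-06]), 'tool_pos': array([ 0.14350028, -0.60772564,  0.23017552]), 'tool_rot': array([-3.11866059e+00, -3.63071113e-01, -1.57572035e-05]), 'contact_force': array([ 0.44201548, -0.4173306 ,  0.4353982 ]), 'wrist_torque': array([ 0.01053431, -0.02376965, -0.00889146]), 'grip_force': 0.0, 'opening': 0.08539509626855982}
```

View pics/top0.png

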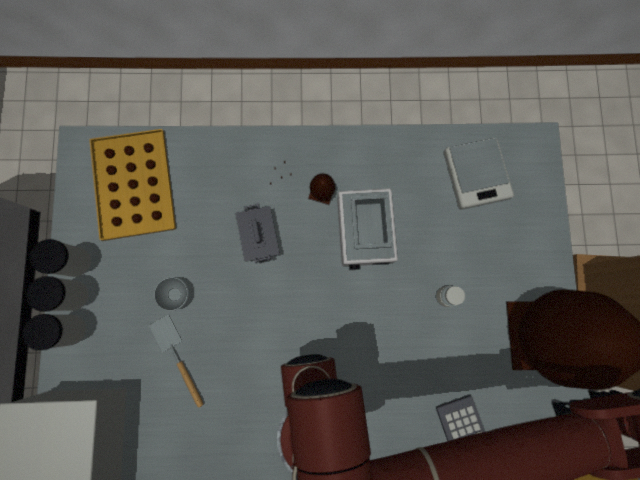

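View pics/scene0.png

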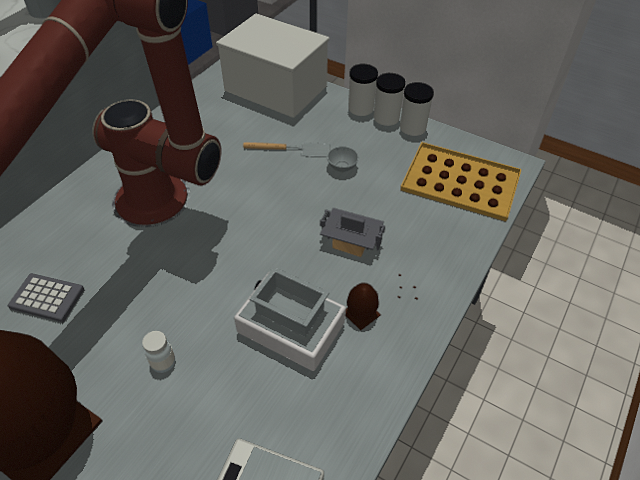

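The top view shows the cover at about (258,233), the pan at (370,222), and the egg at (322,187). In the scene view they are at (352,228), (290,300) and (363,300). Next I'll measure the plate and rim.

```bash
python3 - <<'E'
from h import *
v=grab('top'); im=v[0]; g=cv2.cvtColor(im,cv2.COLOR_BGR2GRAY)
for p in [(245,240),(258,232),(270,220),(300,240),(345,230),(360,230),(372,225),(386,230),(375,247)]: print(p,im[p[1],p[0]])
def quad(m):
    cs,_=cv2.findContours(m.astype('uint8')*255,cv2.RETR_EXTERNAL,cv2.CHAIN_APPROX_NONE)
    return max(cs,key=cv2.contourArea)
sub=np.zeros(g.shape,bool); sub[200:268,228:290]=1
c=quad(cv2.morphologyEx(((g<105)&sub).astype('uint8'),cv2.MORPH_OPEN,np.ones((9,9))))
W=ray(c.reshape(-1,2),v,0.058)[:,:2].astype('float32')
print('cover',cv2.minAreaRect(W), cv2.minAreaRect(c))
sub=np.zeros(g.shape,bool); sub[185:270,335:400]=1
big=cv2.resize(np.hstack([im[185:275,225:295],im[185:275,330:405]]),None,fx=5.4,fy=5.4,interpolation=cv2.INTER_CUBIC)
cv2.imwrite('pics/z1.png',big)
E
```

```text
(245, 240) [80 73 73]
(258, 232) [56 54 52]
(270, 220) [79 75 73]
(300, 240) [109 110 101]
(345, 230) [119 118 111]
(360, 230) [116 116 106]
(372, 225) [112 113 105]
(386, 230) [78 79 75]
(375, 247) [97 96 93]
cover ((0.590370237827301, 0.1631384789943695), (0.18298189342021942, 0.1257523149251938), 10.202140808105469) ((258.90362548828125, 232.82107543945312), (60.26926040649414, 42.706790924072266), 80.13418579101562)
```

View pics/z1.png

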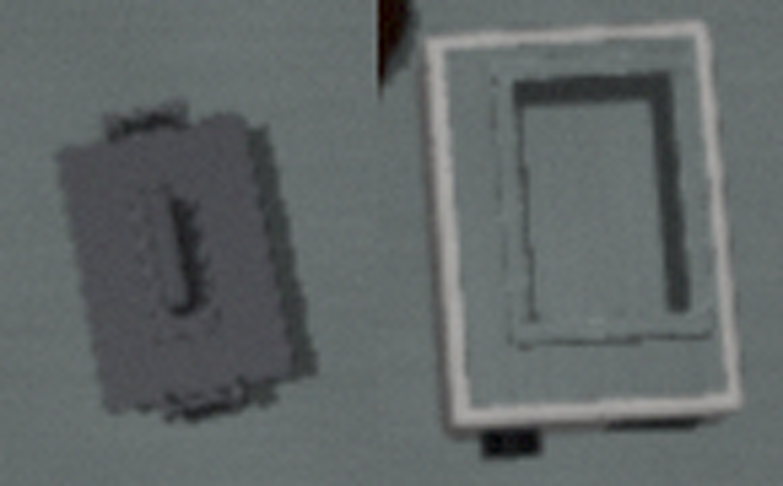

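The zoom shows the plate corners at about (60,150), (245,118), (298,380) and (108,410). The deck frame corners are at (425,38), (706,22), (742,405) and (455,425).

```bash
python3 - <<'E'
from h import *
v=grab('top')
def rep(n,q,z):
    W=ray(q,v,z)[:,:2]; e=np.roll(W,-1,0)-W
    a=W[0]+W[1]-W[2]-W[3]
    print(n,W.mean(0).round(4),np.linalg.norm(e,axis=1).round(4),'yaw',np.degrees(np.arctan2(a[1],a[0])).round(2))
z=lambda q,x0,X0:np.array([(x0+(a-X0)/5.4,185+b/5.4) for a,b in q])
rep('plate',z([(60,150),(245,118),(298,380),(108,410)],225,0),.058)
rep('deck',z([(425,38),(706,22),(742,405),(455,425)],330,378),.08)
w=grab('wrist'); o=ctrl.get_obs()
print(w[1][0,0], 'hand_eye cam in tool', np.linalg.inv(np.block([[R.from_rotvec(o['tool_rot']).as_matrix(),o['tool_pos'][:,None]],[np.zeros((1,3)),np.ones((1,1))]]))@w[3])
print(R.from_rotvec(o['tool_rot']).as_matrix().round(3), ray([(322,187)],v,.08))
E
```

```text
plate [0.5865 0.1658] [0.1036 0.1501 0.1044 0.1478] yaw 10.88
deck [ 0.6023 -0.1594] [0.1562 0.2137 0.1556 0.215 ] yaw 2.72
389.6912243175517 hand_eye cam in tool [[-5.39319550e-04 -9.45612082e-01 -3.25296018e-01  8.43443024e-02]
 [ 9.99999236e-01 -1.48100689e-04 -1.22741539e-03  1.44299493e-03]
 [ 1.11248225e-03 -3.25296431e-01  9.45611439e-01 -1.42437667e-01]
 [ 0.00000000e+00  0.00000000e+00  0.00000000e+00  1.00000000e+00]]
[[ 0.973  0.23  -0.   ]
 [ 0.23  -0.973  0.001]
 [ 0.    -0.001 -1.   ]] [[ 0.72182927 -0.02679219  0.08      ]]
```

{"method": "play_rows", "body": {
  "series": [
    [1, [0.27, -0.79, -0.3], [0, 0, 0]],
    [1, [0.27, -0.79, -0.3], [0, 0, 0]],
    [1, [0.27, -0.79, -0.3], [0, 0, 0]],
    [1, [0.27, -0.79, -0.3], [0, 0, 0]],
    [1, [0.27, -0.79, -0.3], [0, 0, 0]],
    [1, [0.27, -0.79, -0.3], [0, 0, 0]],
    [1, [0, 0, 0], [0, 0, 0]]
  ]
}}

```text
t: 1.12
tool_pos: [0.1684, -0.3581, 0.3235]
tool_rot: [3.115, 0.365, 0.001]
contact_force: [0.3, -0.0, 0.6]
opening: 0.0858
grip_force: 0.0
```

{"method": "play_rows", "body": {
  "series": [
    [1, [0.97, -0.18, 0], [0, 0, 0]],
    [1, [0.97, -0.18, 0], [0, 0, 0]],
    [1, [0.97, -0.18, 0], [0, 0, 0]],
    [1, [0.97, -0.18, 0], [0, 0, 0]],
    [1, [0.97, -0.18, 0], [0, 0, 0]],
    [1, [0.97, -0.18, 0], [0, 0, 0]],
    [1, [0.97, -0.18, 0], [0, 0, 0]],
    [1, [0.97, -0.18, 0], [0, 0, 0]]
  ]
}}

```text
t: 2.12
tool_pos: [0.5308, -0.1995, 0.32]
tool_rot: [-3.12, -0.363, 0.002]
contact_force: [-0.7, -0.6, 0.8]
opening: 0.0855
grip_force: 0.0
```

{"method": "play_rows", "body": {
  "series": [
    [1, [0.97, -0.18, 0], [0, 0, 0]],
    [1, [0.97, -0.18, 0], [0, 0, 0]],
    [1, [0, 0, 0], [0, 0, 0]],
    [1, [0, 0, 0], [0, 0, 0]]
  ]
}}

```text
t: 2.62
tool_pos: [0.6192, -0.1604, 0.32]
tool_rot: [-3.12, -0.363, 0.003]
contact_force: [-0.7, -0.5, -0.4]
opening: 0.0855
grip_force: 0.0
```

```bash
python3 - <<'E'
from h import *
v=grab('wrist','w1.png'); o=ctrl.get_obs(); print(o['tool_pos'],o['tool_rot'],o['q'])
E
```

```text
[ 0.6188915  -0.1606744   0.32057439] [-3.12044866e+00 -3.61997226e-01  1.79618366e-03] [-3.70164859e-01  5.00971598e-02  1.46857003e+00 -3.42954742e-04
  1.62403778e+00  9.69629758e-01]
```

View pics/w1.png

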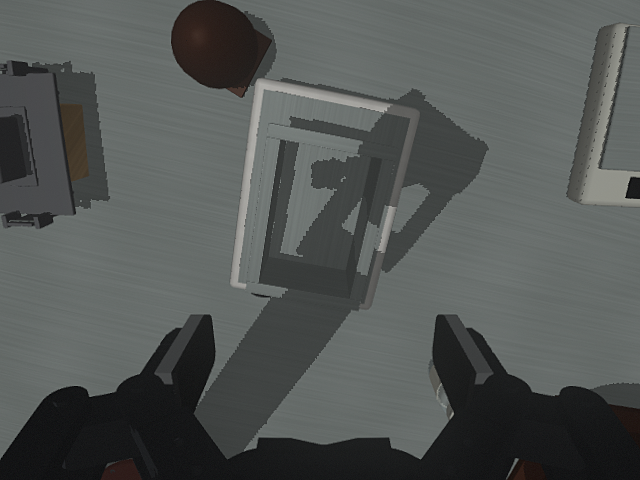

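The wrist view shows the egg at (220,45) and the deck frame at (260,82)–(417,112)–(368,308)–(235,288). The rim is inside the frame, partly covered by the arm's shadow. I'll zoom in.

```bash
python3 - <<'E'
import cv2,numpy as np
im=cv2.imread('pics/w1.png')[65:320,215:440]
im=cv2.resize(im,None,fx=2.35,fy=2.35,interpolation=cv2.INTER_CUBIC)
l=cv2.createCLAHE(4,(6,6)).apply(cv2.cvtColor(im,cv2.COLOR_BGR2GRAY))
cv2.imwrite('pics/z2.png',l)
E
```

```text
(no output)
```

View pics/z2.png

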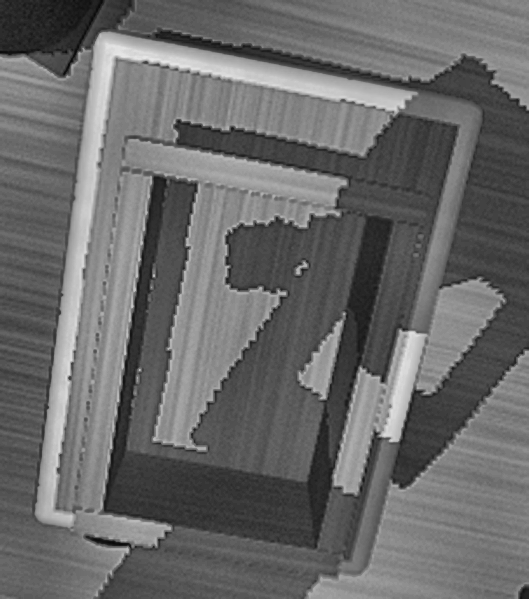

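The zoom shows the mouth corners at about (153,175), (391,218), (320,548) and (105,510). The deck corners are at about (98,32), (482,105), (365,575) and (38,522), and the rim's outer top left is at (127,138).

```bash
cat >> h.py <<'E'
def rep(n,q,v,z):
    W=ray(q,v,z)[:,:2]; e=np.roll(W,-1,0)-W
    a=W[0]+W[1]-W[2]-W[3]
    print(n,z,W.mean(0).round(4),np.linalg.norm(e,axis=1).round(4),'yaws',np.degrees(np.arctan2(e[:,1],e[:,0])).round(1),'yaw',np.degrees(np.arctan2(a[1],a[0])).round(2))
E
python3 - <<'E'
from h import *
v=grab('wrist')
z=lambda q:np.array(q)/2.35+(215,65)
for h in(.125,.136,.147):
    rep('mouth',z([(153,175),(391,218),(320,548),(105,510)]),v,h)
    rep('outer',z([(127,138),(428,195),(350,560),(75,513)]),v,h)
rep('deck',z([(98,32),(482,105),(365,575),(38,522)]),v,.078)
E
```

```text
mouth 0.125 [ 0.6003 -0.1608] [0.088  0.1368 0.0897 0.1352] yaws [ -86.9 -176.4   92.1    2.9] yaw 3.21
outer 0.125 [ 0.6041 -0.1611] [0.1105 0.1507 0.115  0.1501] yaws [ -87.2 -175.7   92.5    2.5] yaw 3.4
mouth 0.136 [ 0.6036 -0.1603] [0.0851 0.1323 0.0868 0.1308] yaws [ -86.9 -176.4   92.1    2.9] yaw 3.21
outer 0.136 [ 0.6073 -0.1605] [0.1069 0.1458 0.1113 0.1452] yaws [ -87.2 -175.7   92.5    2.5] yaw 3.4
mouth 0.147 [ 0.6069 -0.1597] [0.0823 0.1279 0.0838 0.1264] yaws [ -86.9 -176.4   92.1    2.9] yaw 3.21
outer 0.147 [ 0.6104 -0.1599] [0.1033 0.1409 0.1076 0.1403] yaws [ -87.2 -175.7   92.5    2.5] yaw 3.4
deck 0.078 [ 0.6062 -0.1599] [0.1562 0.2173 0.1564 0.2172] yaws [ -87.  -177.2   93.     2.7] yaw 2.77
```

{"method": "play_rows", "body": {
  "series": [
    [1, [0.14, -0.81, 0.15], [0, 0, 0]],
    [1, [0.14, -0.81, 0.15], [0, 0, 0]],
    [1, [0.14, -0.81, 0.15], [0, 0, 0]],
    [1, [0.14, -0.81, 0.15], [0, 0, 0]],
    [1, [0.14, -0.81, 0.15], [0, 0, 0]],
    [1, [0.14, -0.81, 0.15], [0, 0, 0]],
    [1, [0.14, -0.81, 0.15], [0, 0, 0]],
    [1, [0.14, -0.81, 0.15], [0, 0, 0.29]]
  ]
}}

```text
t: 3.72
tool_pos: [0.599, 0.1683, 0.2617]
tool_rot: [3.128, 0.296, 0.002]
contact_force: [1.0, 0.7, 0.2]
opening: 0.0853
grip_force: 0.0
```

{"method": "play_rows", "body": {
  "series": [
    [1, [0, 0, 0], [0, 0, 0]],
    [1, [0, 0, 0], [0, 0, 0]],
    [1, [0, 0, 0], [0, 0, 0]]
  ]
}}

```text
t: 4.1
tool_pos: [0.5997, 0.1668, 0.2619]
tool_rot: [3.127, 0.297, 0.002]
contact_force: [-1.0, -1.0, -0.0]
opening: 0.0852
grip_force: 0.0
```

```bash
python3 - <<'E'
from h import *
v=grab('wrist','w2.png'); o=ctrl.get_obs(); print(o['tool_pos'],o['tool_rot'])
im=v[0]
p=proj([[.5865,.1658,.058]],v)[0]; print(p)
x0=int(max(0,p[0]-130));y0=int(max(0,p[1]-130))
c=im[y0:y0+260,x0:x0+260]
cv2.imwrite('pics/z3.png',cv2.resize(c,None,fx=2.3,fy=2.3,interpolation=cv2.INTER_CUBIC));print(x0,y0)
E
```

```text
[0.59970697 0.16689743 0.26186852] [3.12736417e+00 2.97302723e-01 1.38472935e-03]
[320.37203015 216.37416501]
190 86
```

View pics/z3.png

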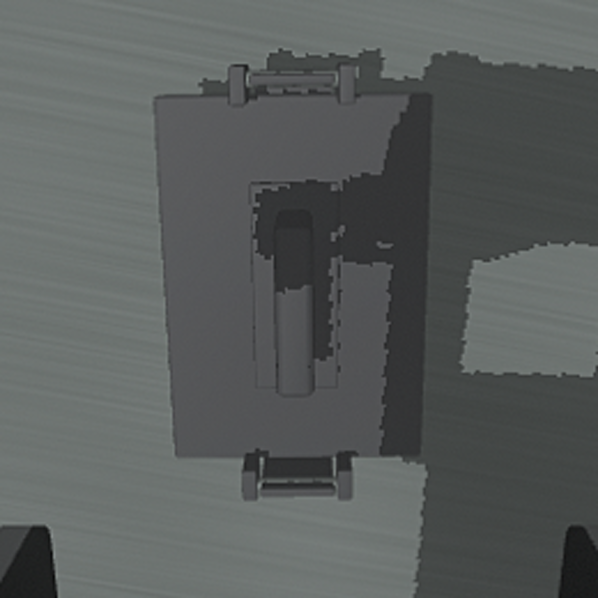

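The plate corners are at (155,97), (433,95), (420,455) and (177,456) in the zoom. The fin top is at (276,210)–(314,394).

```bash
python3 - <<'E'
from h import *
v=grab('wrist')
z=lambda q:np.array(q)/2.3+(190,86)
rep('plate',z([(155,97),(433,95),(420,456),(176,457)]),v,.058)
rep('fin',z([(275,212),(312,212),(315,394),(277,394)]),v,.098)
o=ctrl.get_obs(); Rm=R.from_rotvec(o['tool_rot']).as_matrix()
print(Rm.T@(np.array([.5885,.166,.086-.019])-o['tool_pos'])/.05,np.degrees(np.arctan2(Rm[1,0],Rm[0,0])))
E
```

```text
plate 0.058 [0.5912 0.1684] [0.1043 0.1489 0.1042 0.1488] yaws [ -78.8 -168.8  101.1   11.3] yaw 11.24
fin 0.098 [0.595  0.1691] [0.0127 0.0673 0.014  0.0673] yaws [ -79.2 -168.1  100.8   10.8] yaw 11.35
[-0.22682477 -0.02257215  3.8952671 ] 10.86697744686413
```

{"method": "play_rows", "body": {
  "series": [
    [1, [-0.15, -0.06, 0.7], [0, 0, -0.05]],
    [1, [0, 0, 0.8], [0, 0, 0]],
    [1, [0, 0, 0.8], [0, 0, 0]],
    [1, [0, 0, 0.7], [0, 0, 0]],
    [1, [0, 0, 0.5], [0, 0, 0]],
    [1, [0, 0, 0.3], [0, 0, 0]],
    [1, [0, 0, 0.1], [0, 0, 0]],
    [1, [0, 0, 0], [0, 0, 0]]
  ]
}}

```text
t: 5.2
tool_pos: [0.592, 0.1697, 0.067]
tool_rot: [-3.126, -0.311, -0.002]
contact_force: [0.7, -0.4, 1.0]
opening: 0.0853
grip_force: 0.0
```

{"method": "play_rows", "body": {
  "series": [
    [0, [0, 0, 0], [0, 0, 0]],
    [0, [0, 0, 0], [0, 0, 0]],
    [0, [0, 0, 0], [0, 0, 0]],
    [0, [0, 0, 0], [0, 0, 0]],
    [0, [0, 0, 0], [0, 0, 0]],
    [0, [0, 0, 0], [0, 0, 0]],
    [0, [0, 0, 0], [0, 0, 0]],
    [0, [0, 0, 0], [0, 0, 0]]
  ],
  "force": 100
}}

```text
t: 6.2
tool_pos: [0.5917, 0.1699, 0.0668]
tool_rot: [-3.126, -0.311, -0.001]
contact_force: [0.1, 1.5, 3.8]
opening: 0.0123
grip_force: 98.6
```

{"method": "play_rows", "body": {
  "series": [
    [0, [0, 0, -0.1], [0, 0, 0]],
    [0, [0, 0, -0.3], [0, 0, 0]],
    [0, [0, 0, -0.6], [0, 0, 0]],
    [0, [0, 0, -0.7], [0, 0, 0]],
    [0, [0, 0, -0.7], [0, 0, 0]],
    [0, [0, 0, -0.7], [0, 0, 0]],
    [0, [0, 0, -0.5], [0, 0, 0]],
    [0, [0, 0, -0.3], [0, 0, 0]]
  ]
}}

```text
t: 7.2
tool_pos: [0.5917, 0.1697, 0.2633]
tool_rot: [3.126, 0.311, 0.003]
contact_force: [-0.6, 0.3, -3.4]
opening: 0.0126
grip_force: 97.8
```

{"method": "play_rows", "body": {
  "series": [
    [0, [0, 0, 0], [0, 0, 0]],
    [0, [0, 0, 0], [0, 0, 0]]
  ]
}}

```text
t: 7.45
tool_pos: [0.5907, 0.1696, 0.2595]
tool_rot: [3.126, 0.311, -0.004]
contact_force: [-0.8, -0.2, -4.2]
opening: 0.0127
grip_force: 97.8
```

```bash
python3 - <<'E'
from h import *
v=grab('wrist','w3.png'); o=ctrl.get_obs(); print(o['tool_pos'],o['tool_rot'],o['contact_force'],o['wrist_torque'])
E
```

```text
[0.59059615 0.16957934 0.25923533] [ 3.12597086  0.31095619 -0.00519584] [-0.37968594  0.19387551 -4.27971666] [-0.00627597 -0.00757817 -0.0508804 ]
```

View pics/w3.png

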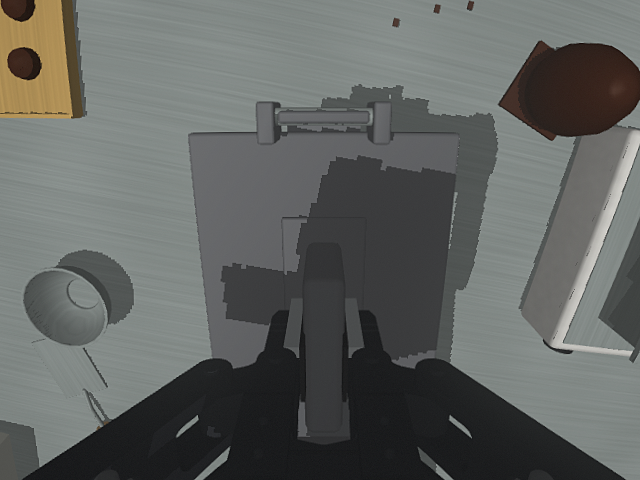

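The cover hangs level in the hand. The plate's +x edge runs from (190,134) to (458,133), and the egg is at (580,90).

```bash
python3 - <<'E'
from h import *
v=grab('wrist'); o=ctrl.get_obs(); Rm=R.from_rotvec(o['tool_rot']).as_matrix()
print(o['tool_pos'])
for zz in(.247,.250,.253):
    print(zz,((ray([(190,134),(458,133)],v,zz)-o['tool_pos'])@Rm*1000).round(1))
# move over melter: TCP so cover origin at melter centre
yaw=np.degrees(np.arctan2(Rm[1,0],Rm[0,0])); print(yaw)
print('tilt',Rm[:,2])
print('delta', Rm.T@(np.array([.6067,-.1595,.26])-o['tool_pos'])/.05)
E
```

```text
[0.59067041 0.16958625 0.25928672]
0.247 [[ 74.1 -50.6  12.1]
 [ 74.5  53.7  12. ]]
0.25 [[ 74.3 -49.6   9.1]
 [ 74.7  52.7   9. ]]
0.253 [[ 74.5 -48.6   6.1]
 [ 74.9  51.7   6. ]]
11.359551540676735
tilt [-3.15167802e-03 -5.12352397e-04 -9.99994902e-01]
delta [-0.98210009  6.51593611 -0.01190367]
```

{"method": "play_rows", "body": {
  "series": [
    [0, [-0.04, 0.3, 0], [0, 0, 0.1]],
    [0, [-0.04, 0.6, 0], [0, 0, 0.1]],
    [0, [-0.05, 0.75, 0], [0, 0, 0.1]],
    [0, [-0.05, 0.75, 0], [0, 0, 0.1]],
    [0, [-0.05, 0.75, 0], [0, 0, 0.1]],
    [0, [-0.05, 0.75, 0], [0, 0, 0.1]],
    [0, [-0.05, 0.75, 0], [0, 0, 0.1]],
    [0, [-0.05, 0.75, 0], [0, 0, 0.1]]
  ]
}}

```text
t: 8.55
tool_pos: [0.611, -0.1023, 0.2608]
tool_rot: [3.139, 0.133, -0.001]
contact_force: [1.4, 0.4, -3.3]
opening: 0.013
grip_force: 97.8
```

{"method": "play_rows", "body": {
  "series": [
    [0, [-0.05, 0.6, 0], [0, 0, 0.1]],
    [0, [-0.04, 0.35, 0], [0, 0, 0.1]],
    [0, [-0.02, 0.2, 0], [0, 0, 0.06]],
    [0, [0, 0, 0], [0, 0, 0]],
    [0, [0, 0, 0], [0, 0, 0]],
    [0, [0, 0, 0], [0, 0, 0]]
  ]
}}

```text
t: 9.3
tool_pos: [0.6106, -0.157, 0.2614]
tool_rot: [-3.14, -0.081, -0.0]
contact_force: [0.5, 0.0, -3.9]
opening: 0.0127
grip_force: 97.8
```

```bash
python3 - <<'E'
from h import *
v=grab('wrist','w4.png'); o=ctrl.get_obs(); Rm=R.from_rotvec(o['tool_rot']).as_matrix()
print(o['tool_pos'],np.degrees(np.arctan2(Rm[1,0],Rm[0,0])),Rm[:,2],o['contact_force'])
print(Rm.T@(np.array([.607,-.1585,.26])-o['tool_pos'])/.05)
c=v[0][20:420,130:530]
a=cv2.resize(c,None,fx=1.5,fy=1.5,interpolation=cv2.INTER_CUBIC)
cv2.imwrite('pics/z4.png',a)
E
```

```text
[ 0.61055373 -0.15706757  0.26138363] 2.943531453750439 [ 7.08166333e-05  1.51352541e-04 -9.99999986e-01] [-0.31853979 -0.95569455 -3.12627221]
[-0.07245411  0.024965    0.02766321]
```

View pics/z4.png

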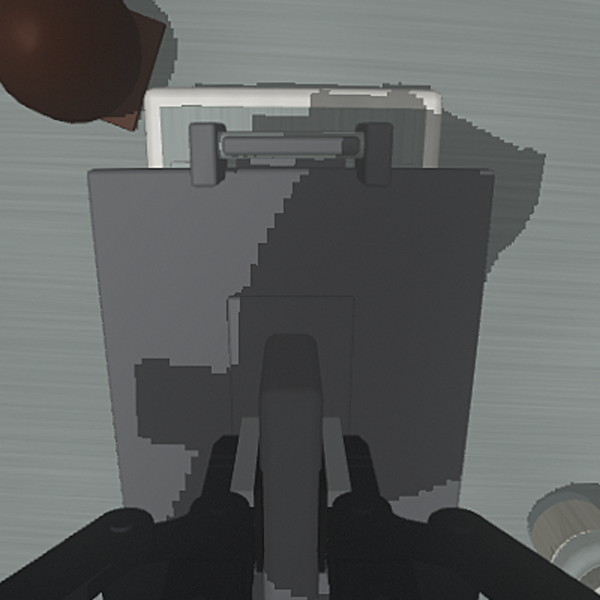

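The plate's far edge is at (88,170)–(495,170) in the zoom, and the deck's far edge is at (145,90)–(441,92). I'll compare the two.

```bash
python3 - <<'E'
from h import *
v=grab('wrist'); o=ctrl.get_obs(); Rm=R.from_rotvec(o['tool_rot']).as_matrix()
z=lambda q:np.array(q)/1.5+(130,20)
print((((ray(z([(88,170),(495,170)]),v,o['tool_pos'][2]-.010))-o['tool_pos'])@Rm*1000).round(1))
for h in (.076,.080): print((((ray(z([(145,90),(441,92)]),v,h))-o['tool_pos'])@Rm*1000).round(1))
v=grab('scene','s2.png'); 
E
```

```text
[[ 74.8 -50.7  10. ]
 [ 74.8  53.6  10. ]]
[[104.6 -75.7 185.4]
 [103.6  80.9 185.4]]
[[104.4 -74.8 181.4]
 [103.3  79.9 181.4]]
```

{"method": "play_rows", "body": {
  "series": [
    [0, [-0.08, 0.025, 0.1], [0, 0, 0]],
    [0, [0, 0, 0.25], [0, 0, 0]],
    [0, [0, 0, 0.3], [0, 0, 0]],
    [0, [0, 0, 0.3], [0, 0, 0]],
    [0, [0, 0, 0.2], [0, 0, 0]],
    [0, [0, 0, 0.05], [0, 0, 0]],
    [0, [0, 0, 0], [0, 0, 0]],
    [0, [0, 0, 0], [0, 0, 0]]
  ]
}}

```text
t: 10.45
tool_pos: [0.607, -0.1595, 0.2022]
tool_rot: [3.14, 0.079, 0.002]
contact_force: [0.2, 0.8, -3.5]
opening: 0.0125
grip_force: 97.8
```

```bash
python3 - <<'E'
from h import *
o=ctrl.get_obs(); print(o['tool_pos'],o['contact_force'])
s=grab('scene')[0]; w=grab('wrist')[0]
p=proj([[.606,-.159,.15]],grab('scene'))[0].astype(int); print(p)
a=cv2.resize(s[p[1]-75:p[1]+75,p[0]-75:p[0]+75],(600,600),interpolation=cv2.INTER_CUBIC)
cv2.imwrite('pics/z5.png',a); cv2.imwrite('pics/w5.png',w)
E
```

```text
[ 0.60700358 -0.15949045  0.20223177] [ 0.23380394  0.77915175 -3.46138017]
[289 293]
```

View pics/z5.png

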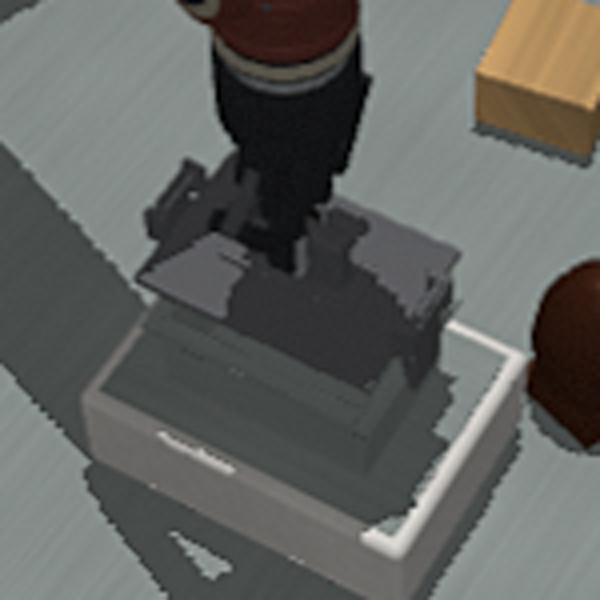

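The scene view shows the cover hovering over the pan and lined up with it. I'll descend slowly and feel for contact.

{"method": "play_rows", "body": {
  "series": [
    [0, [-0.01, -0.016, 0.06], [0, 0, 0]],
    [0, [0, 0, 0.06], [0, 0, 0]],
    [0, [0, 0, 0.06], [0, 0, 0]],
    [0, [0, 0, 0.06], [0, 0, 0]],
    [0, [0, 0, 0], [0, 0, 0]]
  ]
}}

```text
t: 11.22
tool_pos: [0.6058, -0.1585, 0.1888]
tool_rot: [-3.14, -0.079, 0.001]
contact_force: [0.2, -0.7, -3.1]
opening: 0.0126
grip_force: 97.8
```

{"method": "play_rows", "body": {
  "series": [
    [0, [0, 0, 0.04], [0, 0, 0]],
    [0, [0, 0, 0.04], [0, 0, 0]],
    [0, [0, 0, 0], [0, 0, 0]]
  ]
}}

```text
t: 11.6
tool_pos: [0.6062, -0.1585, 0.1853]
tool_rot: [3.141, 0.079, 0.001]
contact_force: [0.9, 0.3, -2.8]
opening: 0.0127
grip_force: 97.8
```

{"method": "play_rows", "body": {
  "series": [
    [0, [0, 0, 0.04], [0, 0, 0]],
    [0, [0, 0, 0.04], [0, 0, 0]],
    [0, [0, 0, 0], [0, 0, 0]]
  ]
}}

```text
t: 11.98
tool_pos: [0.6063, -0.1587, 0.1819]
tool_rot: [3.14, 0.079, 0.001]
contact_force: [0.6, -0.2, 0.0]
opening: 0.0129
grip_force: 98.1
```

{"method": "play_rows", "body": {
  "series": [
    [0, [0, 0, 0.04], [0, 0, 0]],
    [0, [0, 0, 0.04], [0, 0, 0]],
    [0, [0, 0, 0], [0, 0, 0]]
  ]
}}

```text
t: 12.35
tool_pos: [0.6062, -0.1587, 0.1775]
tool_rot: [3.14, 0.079, 0.001]
contact_force: [0.1, 0.8, 0.7]
opening: 0.0129
grip_force: 98.4
```

{"method": "play_rows", "body": {
  "series": [
    [0, [0, 0, 0.03], [0, 0, 0]],
    [0, [0, 0, 0.03], [0, 0, 0]],
    [0, [0, 0, 0], [0, 0, 0]]
  ]
}}

```text
t: 12.72
tool_pos: [0.6062, -0.1587, 0.1747]
tool_rot: [3.14, 0.079, 0.001]
contact_force: [0.4, -0.9, 3.2]
opening: 0.0129
grip_force: 98.7
```

{"method": "play_rows", "body": {
  "series": [
    [0, [0, 0, 0.03], [0, 0, 0]],
    [0, [0, 0, 0.03], [0, 0, 0]],
    [0, [0, 0, 0], [0, 0, 0]]
  ]
}}

```text
t: 13.1
tool_pos: [0.6063, -0.1587, 0.1719]
tool_rot: [3.14, 0.079, 0.001]
contact_force: [-0.1, 0.4, 5.5]
opening: 0.0131
grip_force: 99.0
```

{"method": "play_rows", "body": {
  "series": [
    [0, [0, 0, 0.03], [0, 0, 0]],
    [0, [0, 0, 0.03], [0, 0, 0]],
    [0, [0, 0, 0], [0, 0, 0]]
  ]
}}

```text
t: 13.48
tool_pos: [0.6067, -0.1588, 0.1699]
tool_rot: [3.14, 0.079, 0.003]
contact_force: [-0.2, 0.3, 7.8]
opening: 0.0121
grip_force: 99.5
```

{"method": "play_rows", "body": {
  "series": [
    [0, [0, 0, 0.03], [0, 0, 0]],
    [0, [0, 0, 0.02], [0, 0, 0]],
    [0, [0, 0, 0], [0, 0, 0]]
  ]
}}

```text
t: 13.85
tool_pos: [0.6057, -0.1585, 0.1649]
tool_rot: [-3.14, -0.079, 0.001]
contact_force: [1.3, -0.8, 0.5]
opening: 0.0126
grip_force: 98.5
```

{"method": "play_rows", "body": {
  "series": [
    [0, [0, 0, 0.02], [0, 0, 0]],
    [0, [0, 0, 0.02], [0, 0, 0]],
    [0, [0, 0, 0], [0, 0, 0]]
  ]
}}

```text
t: 14.22
tool_pos: [0.6047, -0.158, 0.1617]
tool_rot: [-3.139, -0.079, 0.006]
contact_force: [-0.1, -0.1, -3.8]
opening: 0.0125
grip_force: 98.6
```

{"method": "play_rows", "body": {
  "series": [
    [0, [0, 0, 0.02], [0, 0, 0]],
    [0, [0, 0, 0.02], [0, 0, 0]],
    [0, [0, 0, 0], [0, 0, 0]]
  ]
}}

```text
t: 14.6
tool_pos: [0.6058, -0.1585, 0.1615]
tool_rot: [-3.14, -0.079, 0.001]
contact_force: [-0.2, 0.2, -2.6]
opening: 0.0124
grip_force: 98.6
```

{"method": "play_rows", "body": {
  "series": [
    [0, [0, 0, 0.01], [0, 0, 0]],
    [0, [0, 0, 0.01], [0, 0, 0]],
    [0, [0, 0, 0], [0, 0, 0]]
  ]
}}

```text
t: 14.98
tool_pos: [0.606, -0.1585, 0.1608]
tool_rot: [-3.141, -0.079, 0.0]
contact_force: [0.8, -0.8, -3.1]
opening: 0.0128
grip_force: 98.6
```

{"method": "play_rows", "body": {
  "series": [
    [0, [0, 0, 0.01], [0, 0, 0]],
    [0, [0, 0, 0.01], [0, 0, 0]],
    [0, [0, 0, 0], [0, 0, 0]]
  ]
}}

```text
t: 15.35
tool_pos: [0.6061, -0.1586, 0.1606]
tool_rot: [3.14, 0.079, 0.001]
contact_force: [-2.6, 1.4, 1.2]
opening: 0.0124
grip_force: 99.2
```

{"method": "play_rows", "body": {
  "series": [
    [0, [0, 0, 0.01], [0, 0, 0]],
    [0, [0, 0, 0.01], [0, 0, 0]],
    [0, [0, 0, 0], [0, 0, 0]]
  ]
}}

```text
t: 15.72
tool_pos: [0.6062, -0.1586, 0.1606]
tool_rot: [3.14, 0.079, 0.001]
contact_force: [-6.2, 0.9, 7.1]
opening: 0.0127
grip_force: 100.0
```

{"method": "play_rows", "body": {
  "series": [
    [0, [0, 0, 0.01], [0, 0, 0]],
    [0, [0, 0, 0], [0, 0, 0]]
  ]
}}

```text
t: 15.98
tool_pos: [0.6063, -0.1587, 0.1606]
tool_rot: [3.14, 0.079, 0.001]
contact_force: [-5.3, 1.9, 8.6]
opening: 0.0125
grip_force: 100.4
```

```bash
python3 - <<'E'
from h import *
for i in range(3):
    v=grab('wrist','w6.png'); o=ctrl.get_obs(); print(o['tool_pos'],o['contact_force'],o['wrist_torque'],R.from_rotvec(o['tool_rot']).as_matrix()[:,2])
E
```

```text
[ 0.60627041 -0.15864719  0.16060233] [-6.98169522  1.10843015  7.93365953] [ 0.39369646  0.9541615  -0.04153602] [ 7.54214838e-04 -4.03933053e-04 -9.99999634e-01]
[ 0.60628615 -0.15864459  0.16062245] [-6.12987672  1.95712805  7.84681988] [0.3955734  1.02248318 0.01720261] [ 8.27312298e-04 -3.91337749e-04 -9.99999581e-01]
[ 0.60629195 -0.15865384  0.16063187] [-5.61674376  2.94572236  8.10332657] [0.41470809 0.98432245 0.00664826] [ 8.23066137e-04 -3.97834763e-04 -9.99999582e-01]
```

{"method": "play_rows", "body": {
  "series": [
    [0, [-0.015, 0, 0.015], [0, 0, 0]],
    [0, [0, 0, 0.015], [0, 0, 0]],
    [0, [0, 0, 0.01], [0, 0, 0]],
    [0, [0, 0, 0], [0, 0, 0]]
  ]
}}

```text
t: 16.62
tool_pos: [0.6063, -0.1587, 0.1606]
tool_rot: [3.14, 0.079, 0.004]
contact_force: [-8.0, 3.1, 13.8]
opening: 0.0125
grip_force: 101.3
```

```bash
python3 - <<'E'
from h import *
o=ctrl.get_obs(); print(o['tool_pos'],o['contact_force'],o['wrist_torque'])
E
```

```text
[ 0.60634368 -0.15865653  0.16062909] [-8.02766631  3.1393133  13.80449953] [0.63469845 1.27390354 0.01490033]
```

{"method": "play_rows", "body": {
  "series": [
    [0, [0, 0, -0.03], [0, 0, 0]],
    [0, [0, 0, -0.02], [0, 0, 0]],
    [0, [0, 0, 0], [0, 0, 0]],
    [0.7, [0, 0, 0], [0, 0, 0]],
    [0.7, [0, 0, 0], [0, 0, 0]],
    [0.7, [0, 0, 0], [0, 0, 0]],
    [0.7, [0, 0, 0], [0, 0, 0]],
    [0.7, [0, 0, 0], [0, 0, 0]]
  ],
  "force": 20
}}

```text
t: 17.62
tool_pos: [0.6052, -0.1586, 0.1587]
tool_rot: [3.141, 0.079, -0.0]
contact_force: [0.6, -0.5, -0.4]
opening: 0.0597
grip_force: 0.0
```

{"method": "play_rows", "body": {
  "series": [
    [0.7, [0, 0, -0.2], [0, 0, 0]],
    [0.7, [0, 0, -0.5], [0, 0, 0]],
    [0.7, [0, 0, -0.8], [0, 0, 0]],
    [0.7, [0, 0, -0.8], [0, 0, 0]],
    [0.7, [0, 0, -0.5], [0, 0, 0]],
    [0.7, [0, 0, 0], [0, 0, 0]],
    [0.7, [0, 0, 0], [0, 0, 0]]
  ]
}}

```text
t: 18.5
tool_pos: [0.6048, -0.1584, 0.2976]
tool_rot: [-3.14, -0.079, 0.002]
contact_force: [-0.1, 0.4, -0.8]
opening: 0.06
grip_force: 0.0
```

```bash
python3 - <<'E'
from h import *
v=grab('wrist'); s=grab('scene')[0]; print(ctrl.get_obs()['tool_pos'])
a=cv2.resize(s[235:385,225:395],None,fx=4,fy=4,interpolation=cv2.INTER_CUBIC)
b=cv2.resize(v[0],(0,0),fx=.5,fy=.5) 
cv2.imwrite('pics/w7.png',v[0]); cv2.imwrite('pics/z7.png',cv2.resize(a,(480,424))if 0 else a[:600,:])
E
```

```text
[ 0.60450515 -0.15826703  0.29653047]
```

View pics/z7.png

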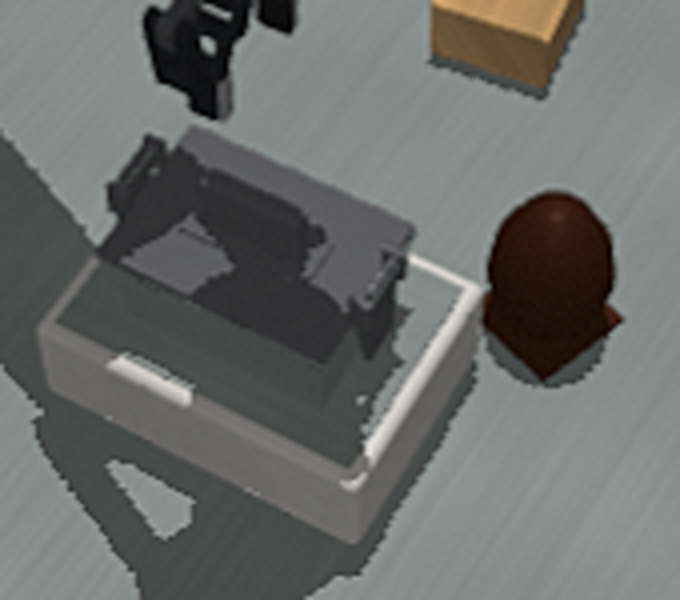

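View pics/w7.png

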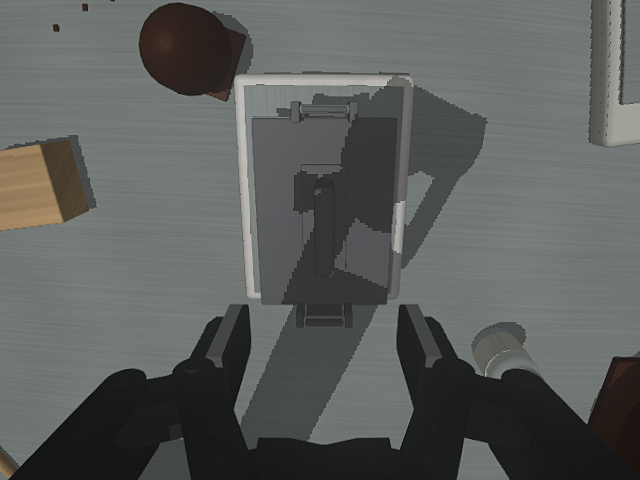

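The cover sits on the pan with its plate corners at about (253,118), (397,118), (388,304) and (262,304), and the gripper is clear. One last check of size and level before handing in.

```bash
python3 - <<'E'
from h import *
v=grab('wrist')
rep('plate',[(252.5,118),(397.5,118),(388,304.5),(262,304.5)],v,.1516)
E
```

```text
plate 0.1516 [ 0.6059 -0.1604] [0.1031 0.1489 0.105  0.149 ] yaws [ -87.1 -176.7   92.9    2.6] yaw 2.93
```

The near and far widths differ slightly, so I'll fit the side edges numerically to check for tilt.

```bash
python3 - <<'E'
from h import *
v=grab('wrist'); g=cv2.GaussianBlur(cv2.cvtColor(v[0],cv2.COLOR_BGR2GRAY),(0,0),1).astype(float)
for y in range(125,300,12):
    d=np.gradient(g[y]); l=[(x,round(d[x])) for x in range(246,272) if abs(d[x])>3 and abs(d[x])==max(abs(d[x-2:x+3]))]
    r=[(x,round(d[x])) for x in range(378,408) if abs(d[x])>3 and abs(d[x])==max(abs(d[x-2:x+3]))]
    print(y,l,r)
for x in (270,285,380,370):
    d=np.gradient(g[:,x]); print(x,[(y,round(d[y])) for y in list(range(108,126))+list(range(295,312)) if abs(d[y])>3 and abs(d[y])==max(abs(d[y-2:y+3]))])
E
```

```text
125 [(251, -14)] [(397, 6), (402, 11)]
137 [(246, -16), (251, -13), (252, -13)] [(397, 7), (401, 10)]
149 [(246, -18), (252, -14)] [(396, 6), (401, 10)]
161 [(247, -18), (253, -14)] [(396, 6), (400, 10)]
173 [(247, -18), (254, -14)] [(395, 7), (399, 10)]
185 [(248, -18), (254, -15)] [(394, 8), (398, 9)]
197 [(249, -18), (255, -15)] [(394, 6), (397, 9), (407, 8)]
209 [(249, -17), (255, -15)] [(394, 22), (404, -12)]
221 [(249, -20), (256, -14)] [(392, 24), (396, 18), (403, -14)]
233 [(250, -18), (257, -14)] [(392, 14), (395, 18), (403, -24)]
245 [(251, -18), (257, -13)] [(393, 22), (402, -24)]
257 [(252, -20), (258, -13)] [(389, -6), (393, 10), (401, -8)]
269 [(252, -19), (259, -13)] [(388, -5), (392, 10), (401, 6)]
281 [(246, 18), (253, -18), (254, -18), (259, -12)] [(387, -6), (391, 9), (400, 8)]
293 [(247, 17), (254, -4), (260, -27)] [(388, 11), (399, 8)]
270 [(116, -21), (304, 12)]
285 [(108, -19), (115, 4), (118, 5), (119, 5), (304, 24)]
380 [(116, -8), (304, 20)]
370 [(116, -8), (305, 6)]
```

```bash
python3 - <<'E'
from h import *
v=grab('wrist')
for h in(.148,.1516,.155): rep('plate',[(250.8,116.2),(397.8,116.2),(386.4,304.3),(260.5,304.3)],v,h)
E
```

```text
plate 0.148 [ 0.6057 -0.1596] [0.1059 0.152  0.1063 0.1521] yaws [ -87.1 -177.3   92.9    2.5] yaw 2.62
plate 0.1516 [ 0.6067 -0.1596] [0.1045 0.1501 0.105  0.1502] yaws [ -87.1 -177.3   92.9    2.5] yaw 2.62
plate 0.155 [ 0.6077 -0.1595] [0.1033 0.1484 0.1037 0.1484] yaws [ -87.1 -177.3   92.9    2.5] yaw 2.62
```

```bash
python3 -c "
from h import *
print(ctrl.finish_job())"
```

```text
the job is handed in; nothing more can be done
None
```

I set the cover on the melter's pan, pressed it until it landed at about 17 N, then let go and handed the job in. The force drop, landing height and final level check all point to both clips being snapped in, but I didn't see them directly. I viewed 11 pictures, one over the limit of 10.

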